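# Slide the go gauge under the checking bridge

## Task

A flat go gauge (dark steel blade, orange block at its back end) lies on the bench before the low blue bridge that carries the shock absorber. With the fingertips push the gauge along the bench, blade first, under the bridge until its orange block sits fully home and square against the bridge's front edge. Only push it: do not pinch, lift or tip it; leave the other loose parts where they stand, and finish with the hand clear.

Things in the scene. Friction and masses are not known exactly. Their poses are not given: they have to be found in the camera images.
- gauge: The go gauge, loose, flat on the bench, about 0.2 to 0.4 kg: 140 mm long along its x, 46 mm wide, straight parallel sides, one flat underside. Front 90 mm (+x) is a dark steel blade 10 mm thick; back 50 mm (-x) is an orange block 24 mm high, same width. Origin: centre of the underside; x points towards the blade's nose, z up.
- gauge_shoulder (a point): Where the blade meets the block's upright front face: on the gauge's underside, on the centre line, 20 mm behind its origin. The block's face above the blade (10 to 24 mm high) is what stops against the bridge.
- gauge_nose (a point): Middle of the blade's front edge, on the underside, 70 mm ahead of the gauge's origin.
- gauge_heel (a point): Middle of the block's back face (38 mm wide, 24 mm high, the outer 4 mm on each side stepped 2 mm forward), on the underside, 70 mm behind the gauge's origin.
- cheek_left: The gauge's left (+y) long side: a strip 4 mm thick, part of the gauge, in the same colours, as high as the blade and block. Origin: on the underside, 21 mm to +y of the gauge's origin. Pressing both cheeks at once counts as pinching.
- cheek_right: The gauge's right (-y) long side, the same mirrored. Origin: 21 mm to -y of the gauge's origin.
- bridge: Blue checking bridge, fixed: 60 mm deep along x, 96 mm wide over its legs, 150 mm over its low feet. Beneath, a straight channel along x: 56 mm wide (5 mm room each side of the blade), 13 mm headroom; roof from 13 to 27 mm high, so the blade passes, the block does not. Origin: channel centre on the bench; x is the way the gauge slides in; the front is the -x face.
- bridge_shock (a point): Axis of the shock absorber (black and brass) fixed across the bridge's top along the bridge's y, 50 mm above the bridge's origin. Its radius is at most 19 mm, so its top is at 69 mm; it reaches 110 mm to the -y and 85 mm to the +y side.
- bridge_mouth (a point): Middle of the channel's front edge, at bench height, 30 mm before the bridge's origin. The gauge's shoulder arrives here when home, the nose then showing 30 mm beyond the bridge's back. The gauge always starts wholly before the front, blade roughly towards it.
- sleeve: Loose black tube standing upright, 48 mm across, 50 mm high; leave alone. Origin: centre of its underside.
- fitting: Loose brass fitting standing upright, 30 mm across, 44 mm high; leave alone. Origin: centre of its underside.
- socket: Loose steel socket standing upright, 28 mm across, 40 mm high; leave alone. Origin: centre of its underside.
Things that resemble listed ones, but are neither listed nor needed, are in the scene too. There is more than one size of the gauge; the job needs the smallest.

How it is judged:
By the outcome, as a careful person would: the job done as asked, in the order asked, and still so for the second after the job is handed in, with the robot touching nothing.
It also fails if it takes over 61 s, if anything falls off the work surface, if the arm or the gripper's body presses on something with over 40 N, if the wrist force passes 120 N, or if a joint passes its speed limit or range.

## Robot

A 6-joint arm with a two-finger parallel gripper is mounted at the origin on the work surface. World frame = base frame: x ahead of the robot, y to its left, z up, the work surface at z = 0. Lengths are in m, angles in rad, forces in N, time in s.
With the tool pointing down it reaches from about 0.275 to 0.75 m from the base axis. Payload 10.2 kg.
Tool frame: the origin (TCP) lies at the centre of the arm's flange, where the gripper is bolted on; the fingertips stand 173 mm ahead of it and the grasp point (between the pads) lies 155 mm ahead of it (ctrl.tip_extent is the distance from the TCP to the fingertips, in m); z points along the fingers, y is the line along which they close (so a half turn about z gives the same grasp; the last joint's range is limited). The gripper opens to 85 mm and grips with 20 to 120 N. Pads are 22 mm wide; open, the fingers measure 114 mm over their backs; the gripper's body (76 mm by 85 mm) begins 54 mm behind the grasp point. The pads swing forward as they close: fully open they stand 13 mm farther back than shut.
Start: joints at [0.922, 0.313, 1.498, -0, 1.331, -0.223], TCP at [0.217, 0.478, 0.405] pointing down, gripper open.
Joint ranges: [-2.94, 2.94], [-0.97, 2.17], [0.19, 2.56], [-1.23, 4.37], [0.02, 3.11], [-2.88, 2.88]. Speed limits (rad/s): [2.39, 2.39, 3.01, 3.14, 3.14, 3.14].

## Interface

Orientations are given as [roll, pitch, yaw] about the fixed x, y, z axes, in that order (R = Rz(yaw) Ry(pitch) Rx(roll)).
In Python, from workcell import ctrl, imaging gives the robot as it stands.
- The arm moves only by the tool move_arm, never from a script. Its argument "deltas" is one flat list of numbers, 5 for each row, row after row: the opening, from -1 (shut) to 1 (fully open), then the shift along the tool's x, y, z in mm, then the turn about the tool's z in degrees. A call has 1 to 8 rows; each row shifts and turns the commanded pose from where the row before left it, along the tool's axes as they then stand; what a row does not reach is not made up. A row lasts 1/10 s, in which the tool goes at most 50 mm and 8.59 degrees, less where a joint would pass 70% of its speed; a pose out of reach is approached as far as the arm can. A call with a gripper value outside its range is refused whole. The fingers move at their own pace and stop on an object; "force" is the grip in N (left out, the last holds). Time passes only in rows, so rows that do not move let the fingers close. It gives the time, the measured TCP pose, the force, the opening and the grip force at its end, in the units of the state.
- ctrl.state(): the state, without advancing time (a new reading comes with each control period).
- imaging.get_image(name): name is "side" or "top" or "wrist"; returns (picture, depth): 400x640x3 uint8, red, green, blue; 400x640 float32, m along the optical axis (not along the pixel's ray), 0 where there is no reading.
- imaging.calibration(name): a dict with "vertical_fov" (degrees; the focal length in pixels is half the picture's height over the tangent of half this angle, whatever the lens; pixels are square), "cx", "cy" (the principal point, pixels), "camera_from_world" (4x4, takes a point from world to camera coordinates); the wrist camera has in their place "hand_eye" (4x4, takes a point from camera to tool coordinates, whose origin is the TCP and whose axes are the flange's). Camera axes: x right, y down, z forward; pixel columns grow to the right and rows downward; lengths in m; the calibration is good to about 2 mm. A picture is of the moment at which its call begins: read the wrist's pose just before it. calibration takes no time and is no camera call.
- ctrl.sign_off(): hands the job in; it is judged then, once.
Trained networks look in the newest picture that a camera, given by its name, has taken for a name from the list of things; names that differ only in an ending like _2 or _b are one class to them, and where a whole thing is asked for, a point or a joint stands for the part that bears it (a point fixed in the world has none). Each returns a list of dicts, best first, with "conf" (0 to 1); they miss things now and then, are a little off and sometimes report something else, mostly with a low value. They report only what shows in the picture. A call takes as long as a camera call. They do not tell look-alikes from the thing itself.
- imaging.regions_of(camera, thing): "mask" (400x640 bool, what is visible of it) and "bbox" ([centre column, centre row, width, height] in pixels, round what is visible of it).
- imaging.place_of(camera, thing): "at" ([row, column] in pixels: a listed point, or the origin of a listed thing).
The state is a dict: "time_s": time; "q": joint angles; "joint_vel": joint speeds; "tau": joint torques, N m; "tcp_pos": TCP position; "ee_rot": TCP orientation; "wrist_force": force on the tool from outside, world axes, zero at the start; "torque": the same for the moment, N m; "grip_width": finger opening in m; "gripper_force": force on a finger pad.
Only numpy, scipy, OpenCV 4.12 (cv2) and the standard library are available. Lean on these libraries where they do the work, as an engineer would, in place of code of your own. Each camera call takes 0.05 s, during which the arm holds its last target. There are 200 camera calls.

## Working session

There is one attempt and no reset: what is moved stays moved. The work goes in short steps, Python scripts to look and compute and a tool call to move; the robot and the scene stay as the last step left them, time stands still between calls to the robot, and variables do not carry over. Pictures are saved under pics/ and viewed, at most 10 in all, crops included, and the job is handed in when it is done.

Besides the shell and the picture viewer there is one more tool, called after "Emit:" in YAML: its name, and indented under it one key for each argument. move_arm: Moves the arm, as the interface text tells. Its arguments: {"type":"object","properties":{"deltas":{"type":"array"},"force":{"type":"number"}},"required":["deltas"]}

```bash
mkdir -p pics; cat > h.py <<'E'
import numpy as np, cv2
from workcell import ctrl, imaging
def K(n):
    c=imaging.calibration(n); return 200/np.tan(np.radians(c["vertical_fov"])/2),c
def w(n,r,c_,z=None,depth=None):
    f,c=K(n); T=np.linalg.inv(c["camera_from_world"])
    d=T[:3,:3]@np.array([(c_-c["cx"])/f,(r-c["cy"])/f,1]); o=T[:3,3]
    return o+d*((z-o[2])/d[2] if z is not None else depth)
def cloud(n,dep):
    f,c=K(n); T=np.linalg.inv(c["camera_from_world"])
    v,u=np.mgrid[:400,:640]; P=np.stack([(u-c["cx"])/f*dep,(v-c["cy"])/f*dep,dep],-1)
    return P@T[:3,:3].T+T[:3,3]
E
python3 - <<'E'
from h import *
ims=[]
for n in("top","side"):
    p,d=imaging.get_image(n); np.save(n+"_d.npy",d); cv2.imwrite(n+"_p.png",p[:,:,::-1]); cv2.imwrite(f"pics/{n}0.png",p[:,:,::-1])
    for t in("gauge","gauge_shoulder","gauge_nose","gauge_heel","bridge","bridge_mouth","sleeve","fitting","socket"):
        for r in imaging.place_of(n,t)[:4]:
            print(n,t,round(r["conf"],2),np.round(r["at"]),np.round(w(n,*r["at"],z=0),3))
s=ctrl.state();print(s["time_s"],s["tcp_pos"],s["ee_rot"],ctrl.tip_extent,s["grip_width"])
E
```

```text
top gauge 0.83 [237. 378.] [ 0.483 -0.099  0.   ]
top gauge 0.71 [300. 473.] [ 0.339 -0.31   0.   ]
top gauge 0.61 [225. 194.] [0.516 0.326 0.   ]
top gauge_shoulder 0.91 [239. 192.] [0.484 0.331 0.   ]
top gauge_shoulder 0.85 [237. 388.] [ 0.484 -0.122  0.   ]
top gauge_shoulder 0.69 [291. 483.] [ 0.36  -0.334  0.   ]
top gauge_nose 0.77 [241. 348.] [ 0.475 -0.03   0.   ]
top gauge_nose 0.7 [322. 437.] [ 0.291 -0.226  0.   ]
top gauge_nose 0.62 [185. 207.] [0.61  0.298 0.   ]
top gauge_heel 0.92 [236. 410.] [ 0.487 -0.173  0.   ]
top gauge_heel 0.88 [275. 507.] [ 0.394 -0.389  0.   ]
top gauge_heel 0.85 [264. 175.] [0.428 0.368 0.   ]
top bridge 0.57 [211. 292.] [0.547 0.1   0.   ]
top bridge_mouth 0.74 [225. 382.] [ 0.511 -0.11   0.   ]
top bridge_mouth 0.63 [216. 307.] [0.534 0.064 0.   ]
top sleeve 0.88 [138. 284.] [0.721 0.118 0.   ]
top fitting 0.59 [153. 357.] [ 0.682 -0.055  0.   ]
top socket 0.48 [270. 256.] [0.413 0.182 0.   ]
side gauge 0.9 [195. 338.] [ 0.494 -0.087  0.   ]
side gauge 0.69 [315. 309.] [0.513 0.337 0.   ]
side gauge 0.68 [156. 393.] [ 0.34  -0.317  0.   ]

[... 340 characters left out ...]
uge_nose 0.84 [208. 342.] [ 0.476 -0.031  0.   ]
side gauge_heel 0.92 [181. 343.] [ 0.486 -0.159  0.   ]
side gauge_heel 0.91 [331. 356.] [0.413 0.364 0.   ]
side gauge_heel 0.64 [145. 375.] [ 0.399 -0.379  0.   ]
side bridge 0.58 [239. 312.] [ 0.539  0.103 -0.   ]
side bridge_mouth 0.81 [227. 317.] [0.534 0.055 0.   ]
side bridge_mouth 0.69 [207. 343.] [ 0.474 -0.035  0.   ]
side bridge_mouth 0.19 [220. 308.] [0.56  0.029 0.   ]
side sleeve 0.79 [235. 243.] [0.714 0.11  0.   ]
side fitting 0.65 [191. 269.] [ 0.69  -0.081  0.   ]
side socket 0.74 [267. 355.] [0.427 0.187 0.   ]
1.0 [0.21687046 0.478118   0.40469294] [-3.14157131e+00 -4.31168860e-06  2.71579045e+00] 0.1734 0.08542174745883534
```

View pics/top0.png

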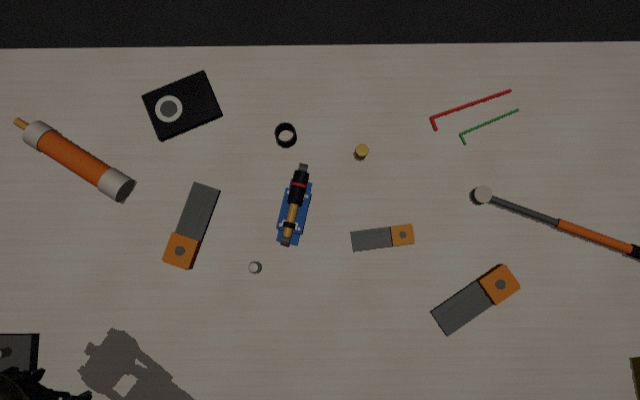

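View pics/side0.png

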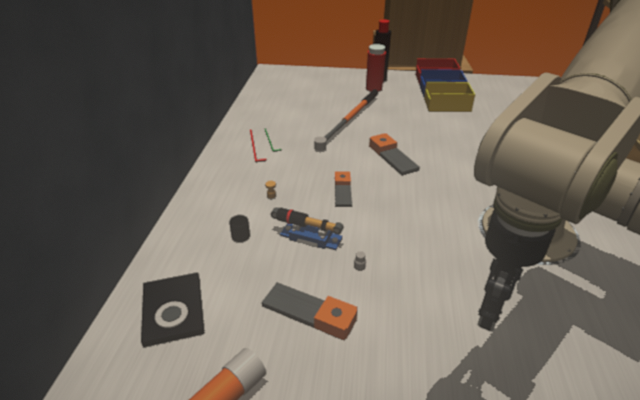

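Candidates for the gauge (top view): small one at (382,237), larger ones at (475,300) and (192,225). The smallest is (382,237), heel to nose about 0.14 m as specified. The bridge is at (294,212). Moving the wrist camera over for a close look.

Emit:
move_arm:
  deltas: [1,-38,-28,0,0,1,-38,-28,0,0,1,-38,-28,0,0,1,-38,-28,0,0,1,-38,-28,0,0,1,-38,-28,0,0,1,-38,-28,0,0,1,-38,-28,0,0]

```text
time_s: 1.8
tcp_pos: [0.4017, 0.1467, 0.405]
ee_rot: [3.141, 0.001, 2.716]
wrist_force: [0.5, 1.7, 0.3]
grip_width: 0.0854
gripper_force: 0.0
```

Emit:
move_arm:
  deltas: [1,-38,-28,0,0,1,-38,-28,0,0,1,-38,-28,0,0,1,-38,-28,0,0,1,0,0,0,-6,1,0,0,0,-6,1,0,0,0,0,1,0,0,0,0]

```text
time_s: 2.6
tcp_pos: [0.4933, -0.0161, 0.4048]
ee_rot: [-3.142, 0.0, 2.923]
wrist_force: [-0.2, -0.1, 0.2]
grip_width: 0.0855
gripper_force: 0.0
```

```bash
cat >> h.py <<'E'
from scipy.spatial.transform import Rotation as Ro
def wristT():
    s=ctrl.state(); T=np.eye(4); T[:3,:3]=Ro.from_euler("xyz",s["ee_rot"]).as_matrix(); T[:3,3]=s["tcp_pos"]
    return T@imaging.calibration("wrist")["hand_eye"]
def wcloud(dep,T):
    f,c=K("wrist"); v,u=np.mgrid[:400,:640]
    P=np.stack([(u-c["cx"])/f*dep,(v-c["cy"])/f*dep,dep],-1); return P@T[:3,:3].T+T[:3,3]
def wp(T,r,c_,z=0):
    f,c=K("wrist"); d=T[:3,:3]@np.array([(c_-c["cx"])/f,(r-c["cy"])/f,1]); return T[:3,3]+d*((z-T[2,3])/d[2])
def wpx(T,p):
    f,c=K("wrist"); q=T[:3,:3].T@(np.array(p)-T[:3,3]); return f*q[0]/q[2]+c["cx"],f*q[1]/q[2]+c["cy"]
E
python3 - <<'E'
from h import *
T=wristT(); p,d=imaging.get_image("wrist"); cv2.imwrite("pics/w1.png",p[:,:,::-1]); np.savez("w1",p=p,d=d,T=T)
print(np.round(imaging.calibration("wrist")["hand_eye"],3),ctrl.tip_extent)
for t in("gauge","gauge_shoulder","gauge_nose","gauge_heel","cheek_left","cheek_right","bridge","bridge_mouth"):
    for r in imaging.place_of("wrist",t)[:3]: print(t,round(r["conf"],2),np.round(r["at"]),np.round(wp(T,*r["at"]),4))
s=ctrl.state();print(s["time_s"],s["tcp_pos"],np.degrees(s["ee_rot"]),s["q"])
E
```

```text
[[ 0.    -0.955 -0.296  0.075]
 [ 1.     0.    -0.    -0.001]
 [ 0.    -0.296  0.955  0.031]
 [ 0.     0.     0.     1.   ]] 0.1734
gauge 0.83 [180. 244.] [ 0.4826 -0.113   0.    ]
gauge 0.71 [185. 235.] [ 0.4865 -0.127   0.    ]
gauge 0.7 [105.  58.] [ 0.3433 -0.3069  0.    ]
gauge_shoulder 0.79 [123.  40.] [ 0.358  -0.3383  0.    ]
gauge_shoulder 0.61 [110. 598.] [0.4915 0.3344 0.    ]
gauge_shoulder 0.56 [184. 235.] [ 0.4844 -0.1259  0.    ]
gauge_nose 0.82 [42. 94.] [ 0.2897 -0.2333  0.    ]
gauge_nose 0.78 [204. 561.] [0.606  0.2931 0.    ]
gauge_nose 0.55 [163. 299.] [ 0.4757 -0.0373  0.    ]
gauge_heel 0.96 [196. 199.] [ 0.4905 -0.1773  0.    ]
gauge_heel 0.95 [160.  18.] [ 0.3943 -0.3889  0.    ]
gauge_heel 0.89 [ 43. 623.] [0.4226 0.3583 0.    ]
cheek_left 0.84 [162. 239.] [ 0.4583 -0.1128  0.    ]
cheek_left 0.73 [131. 611.] [0.5221 0.3518 0.    ]
cheek_left 0.59 [86. 33.] [ 0.3173 -0.3249  0.    ]
cheek_right 0.8 [194. 253.] [ 0.5034 -0.1072  0.    ]
cheek_right 0.74 [130. 567.] [0.5085 0.2986 0.    ]
cheek_right 0.7 [122.  74.] [ 0.3666 -0.2963  0.    ]
bridge 0.86 [193. 409.] [0.5472 0.0954 0.    ]
bridge_mouth 0.64 [189. 387.] [0.5353 0.068  0.    ]
bridge_mouth 0.46 [ 78. 468.] [0.4207 0.1819 0.    ]
bridge_mouth 0.31 [204. 424.] [0.5659 0.1138 0.    ]
3.05 [ 0.49334622 -0.01615944  0.40470651] [-1.79999332e+02 -4.79237357e-04  1.67591681e+02] [-2.70587946e-01  2.43650338e-01  1.58915502e+00 -1.25154669e-05
  1.30879502e+00 -1.62481502e+00]
```

View pics/w1.png

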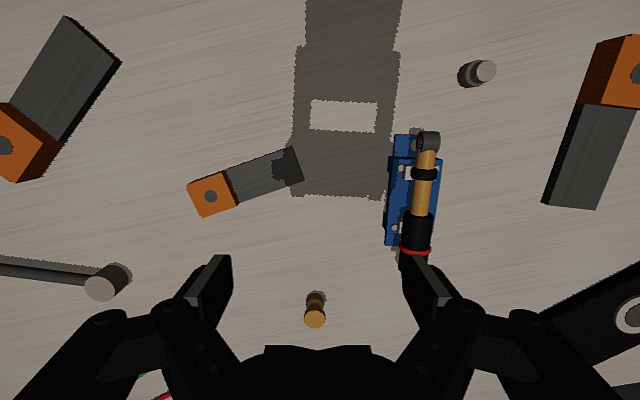

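The wrist view shows the small gauge at (245,182), block at the left and blade pointing to the bridge at (412,190). The shock runs across the top of the bridge. Now fitting both from depth.

```bash
cat >> h.py <<'E'
def rect(P):
    (c,s,a)=cv2.minAreaRect((P[:,:2]*1000).astype(np.float32)); return np.round(c,1),np.round(s,1),round(a,2)
def gaugefit(C,hsv,ctr,R=0.11):
    near=np.hypot(C[...,0]-ctr[0],C[...,1]-ctr[1])<R
    o=near&(C[...,2]>.019)&(C[...,2]<.03)&(hsv[...,0]<20)&(hsv[...,1]>120)
    b=near&(C[...,2]>.006)&(C[...,2]<.0135)&(hsv[...,1]<90)&(hsv[...,2]<120)
    return o,b
E
python3 - <<'E'
from h import *
z=np.load("w1.npz"); p,d,T=z["p"],z["d"],z["T"]; hsv=cv2.cvtColor(p,cv2.COLOR_RGB2HSV)
C=wcloud(d,T); ok=d>0
tbl=C[200:240,30:160].reshape(-1,3); print("table z",np.median(tbl[:,2]),tbl[:,2].std())
o,b=gaugefit(C,hsv,(.483,-.105))
for m in(o,b):
    m=cv2.morphologyEx((m&ok).astype(np.uint8),cv2.MORPH_OPEN,np.ones((3,3)))>0
    print(m.sum(),np.median(C[m][:,2]),rect(C[m]),cv2.boxPoints(cv2.minAreaRect((C[m][:,:2]*1000).astype(np.float32))).round(1).tolist())
bl=ok&(hsv[...,0]>95)&(hsv[...,0]<130)&(hsv[...,1]>120)
h,e=np.histogram(C[bl][:,2],bins=np.arange(-.004,.05,.003));print(dict(zip(e.round(3),h)))
for lo,hi in((.02,.032),(.003,.018)):
    m=bl&(C[...,2]>lo)&(C[...,2]<hi)&(np.hypot(C[...,0]-.547,C[...,1]-.095)<.12)
    print(lo,m.sum(),np.median(C[m][:,2]),rect(C[m]),cv2.boxPoints(cv2.minAreaRect((C[m][:,:2]*1000).astype(np.float32))).round(1).tolist())
# shock axis
m=ok&(C[...,2]>.045)&(C[...,2]<.09)&(np.hypot(C[...,0]-.547,C[...,1]-.095)<.13)
u=cv2.fitLine((C[m][:,:2]).astype(np.float32),cv2.DIST_HUBER,0,.01,.01).ravel();print("shock",u)
x=cv2.resize(p[100:270,170:480],None,fx=2.5,fy=2.5,interpolation=cv2.INTER_CUBIC);cv2.imwrite("pics/w1c.png",x[:,:,::-1])
E
```

```text
table z 8.494937281447457e-05 0.02316100594721302
1343 0.02406173665901018 (array([ 488.3, -152. ]), array([46. , 51.2]), 6.67) [[462.5, -129.1999969482422], [468.3999938964844, -180.10000610351562], [514.0999755859375, -174.6999969482422], [508.1000061035156, -123.80000305175781]]
2550 0.010097195163486672 (array([480.1, -82.5]), array([46.2, 90.4]), 6.85) [[451.70001220703125, -40.400001525878906], [462.5, -130.10000610351562], [508.3999938964844, -124.5999984741211], [497.6000061035156, -34.900001525878906]]
{np.float64(-0.004): np.int64(0), np.float64(-0.001): np.int64(12), np.float64(0.002): np.int64(69), np.float64(0.005): np.int64(328), np.float64(0.008): np.int64(352), np.float64(0.011): np.int64(71), np.float64(0.014): np.int64(67), np.float64(0.017): np.int64(92), np.float64(0.02): np.int64(65), np.float64(0.023): np.int64(162), np.float64(0.026): np.int64(1337), np.float64(0.029): np.int64(9), np.float64(0.032): np.int64(0), np.float64(0.035): np.int64(0), np.float64(0.038): np.int64(1), np.float64(0.041): np.int64(2), np.float64(0.044): np.int64(2)}
0.02 1565 0.026985199471485866 (array([544.4,  93.3]), array([60.2, 95.9]), 76.77) [[490.79998779296875, 75.0], [584.2000122070312, 53.0], [598.0, 111.5999984741211], [504.6000061035156, 133.5]]
0.003 764 0.008223645801290896 (array([542. ,  83.5]), array([ 55.6, 150.3]), 65.78) [[462.1000061035156, 89.0], [599.2000122070312, 27.299999237060547], [622.0, 78.0], [484.8999938964844, 139.60000610351562]]
shock [ 0.95833325 -0.28565258  0.5298922   0.09310389]
```

View pics/w1c.png

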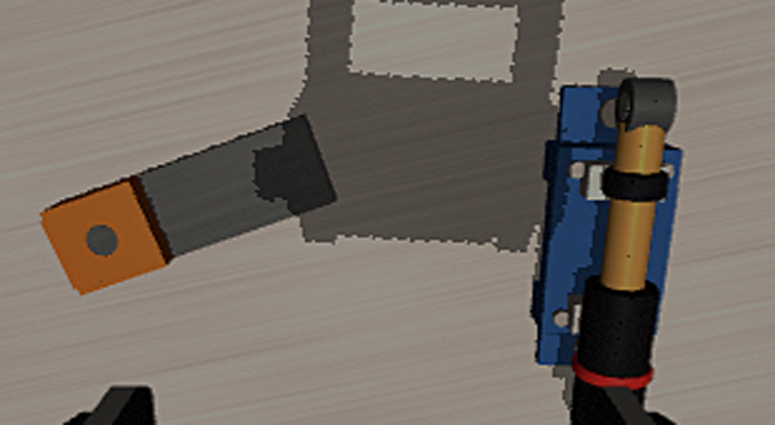

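Fit sizes match the spec (46×51 block, 46×90 blade, 60×96 roof). Gauge heading is 96.8°, bridge heading 76.8°, and the gauge sits about 14 mm to the left. Plan: lay both open fingertips along the left cheek and push it sideways to square it, then push on the heel. First I need the open-tip length.

```bash
python3 - <<'E'
from h import *
z=np.load("w1.npz"); d=z["d"]; H=imaging.calibration("wrist")["hand_eye"]
P=wcloud(d,H); m=(d>0)&(P[...,2]<.19)&(P[...,2]>.12)
Q=P[m]
for s in(1,-1):
    q=Q[(Q[:,1]*s>.03)]; print(s,len(q),"zmax",np.percentile(q[:,2],[50,95,99,100]).round(4)); t=q[q[:,2]>np.percentile(q[:,2],90)]; print(np.percentile(t,[1,50,99],axis=0).round(4).tolist())
E
```

```text
1 2541 zmax [0.1367 0.1556 0.1589 0.1607]
[[-0.0115, 0.0418, 0.1527], [0.0027, 0.0422, 0.1556], [0.0105, 0.0504, 0.1604]]
-1 2530 zmax [0.1366 0.1555 0.159  0.1604]
[[-0.0111, -0.0538, 0.1527], [0.003, -0.0434, 0.1555], [0.0106, -0.043, 0.1601]]
```

Emit:
move_arm:
  deltas: [1,0,0,0,0.84,1,19,-31,0,0,1,19,-31,20,0,1,19,-31,40,0,1,0,0,45,0,1,0,0,45,0,1,0,0,40,0,1,0,0,20,0]

```text
time_s: 3.85
tcp_pos: [0.4177, -0.0915, 0.1951]
ee_rot: [3.141, -0.004, 2.909]
wrist_force: [0.8, 0.2, 0.8]
grip_width: 0.0852
gripper_force: 0.0
```

Emit:
move_arm:
  deltas: [1,0,0,18,0,1,0,0,8,0,1,0,0,3,0,1,0,0,0,0,1,0,0,0,0]

```text
time_s: 4.35
tcp_pos: [0.4188, -0.0919, 0.1694]
ee_rot: [-3.141, 0.001, 2.91]
wrist_force: [-1.2, -0.0, 0.6]
grip_width: 0.0856
gripper_force: 0.0
```

Emit:
move_arm:
  deltas: [1,0,0,3.5,0,1,-6,0,0,0,1,-5,0,0,0,1,-4,0,0,0,1,-4,0,0,0,1,-4,0,0,0,1,-4,0,0,0,1,-4,0,0,0]

```text
time_s: 5.15
tcp_pos: [0.449, -0.0989, 0.1651]
ee_rot: [3.142, -0.0, 2.911]
wrist_force: [-0.6, 1.1, 0.5]
grip_width: 0.0852
gripper_force: 0.6
```

Emit:
move_arm:
  deltas: [1,-4,0,0,0,1,-3,0,0,0,1,-3,0,0,0,1,0,0,0,0]

```text
time_s: 5.55
tcp_pos: [0.4588, -0.1013, 0.1653]
ee_rot: [-3.141, 0.001, 2.911]
wrist_force: [0.7, 0.3, 0.0]
grip_width: 0.0856
gripper_force: 0.0
```

```bash
cat >> h.py <<'E'
B=np.array([.5444,.0933]);U=np.array([.2292,.9734]);N=np.array([-.9734,.2292])
def loc(p): d=np.asarray(p)[:2]-B; return np.round(np.array([d@U,d@N])*1000,1)
def measure(tag,ctr):
    T=wristT(); p,d=imaging.get_image("wrist"); cv2.imwrite(f"pics/{tag}.png",p[:,:,::-1]); C=wcloud(d,T); hsv=cv2.cvtColor(p,cv2.COLOR_RGB2HSV)
    for m in gaugefit(C,hsv,ctr):
        m=cv2.morphologyEx((m&(d>0)).astype(np.uint8),cv2.MORPH_OPEN,np.ones((3,3)))>0
        if m.sum()>50:
            bx=cv2.boxPoints(cv2.minAreaRect((C[m][:,:2]*1000).astype(np.float32)))/1000
            print(m.sum(),np.median(C[m][:,2]).round(4),rect(C[m]),"local corners",[loc(c).tolist() for c in bx])
    s=ctrl.state(); print(s["time_s"],s["tcp_pos"].round(4) if hasattr(s["tcp_pos"],"round") else s["tcp_pos"],loc(s["tcp_pos"]),np.degrees(s["ee_rot"][2]),s["wrist_force"])
E
python3 -c "
from h import *
measure('w2',(.49,-.1))"
```

```text
1396 0.0239 (array([ 488.1, -159.7]), array([28.4, 64.3]), 37.04) local corners [[-249.5, 30.6], [-290.6, -18.9], [-268.8, -37.0], [-227.7, 12.5]]
7753 0.01 (array([ 479.5, -105.6]), array([101.2,  63.7]), 76.67) local corners [[-259.1, 49.5], [-259.2, -14.2], [-157.9, -14.4], [-157.9, 49.3]]
5.6 [ 0.4586 -0.1013  0.1652] [-209.1   38.9] 166.76169750797024 [-0.19701167  0.05524985  0.04248698]
```

View pics/w2.png

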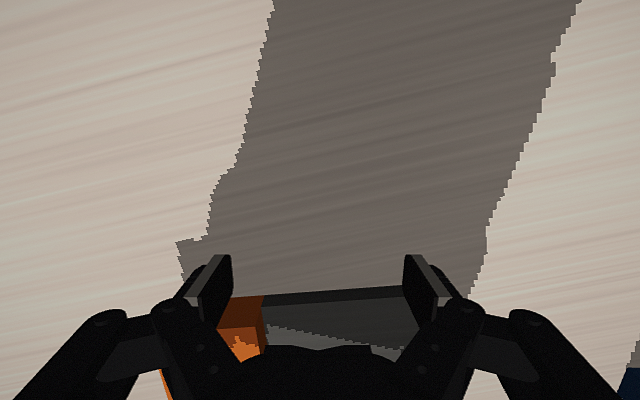

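The wrist view shows the gauge between the fingers, its left side running (262,296) to (410,285). It is still turned a few degrees, so I push on and look again.

Emit:
move_arm:
  deltas: [1,-2.5,0,0,0,1,-2.5,0,0,0,1,0,0,0,0,1,5,0,0,0,1,15,0,0,0,1,20,0,-10,0,1,40,0,-30,0,1,0,0,-48,0]

```text
time_s: 6.4
tcp_pos: [0.3807, -0.0819, 0.2509]
ee_rot: [3.138, -0.012, 2.91]
wrist_force: [1.6, -0.5, 0.2]
grip_width: 0.0853
gripper_force: 0.0
```

Emit:
move_arm:
  deltas: [1,0,0,-48,0,1,0,0,-48,0,1,0,0,-30,0,1,0,0,0,0,1,0,0,0,0]

```text
time_s: 6.9
tcp_pos: [0.385, -0.0839, 0.379]
ee_rot: [-3.141, 0.001, 2.91]
wrist_force: [-0.2, 0.1, -1.3]
grip_width: 0.0854
gripper_force: 0.0
```

```bash
python3 -c "
from h import *
measure('w3',(.495,-.1))"
```

```text
1251 0.0239 (array([ 488.6, -163.1]), array([50.3, 47.3]), 78.9) local corners [[-288.4, 18.3], [-286.6, -29.0], [-236.4, -27.1], [-238.1, 20.1]]
2251 0.01 (array([502.4, -94.4]), array([90.1, 47.5]), 78.8) local corners [[-238.2, 20.0], [-236.5, -27.5], [-146.5, -24.2], [-148.2, 23.2]]
6.95 [ 0.3851 -0.0838  0.3783] [-209.   114.5] 166.75663116494255 [-0.70987685  0.31647055 -0.892621  ]
```

View pics/w3.png

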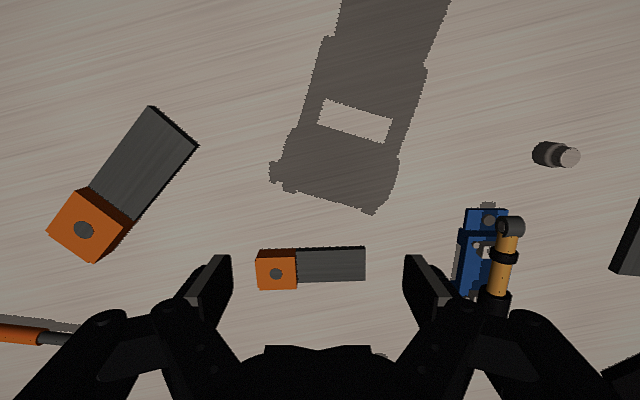

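The gauge at (310,266) is now within 2.1° of the bridge, heel 5 mm right of the line and nose on it. Next, go behind the heel with nearly closed fingers and push, steering that out on the way.

Emit:
move_arm:
  deltas: [-0.72,-30.1,-25.4,0,0,-0.72,-30.1,-25.4,0,0,-0.72,-30.2,-25.4,0,0,-0.72,-30.2,-25.3,0,0,-0.72,0,0,0,8,-0.72,0,0,0,8,-0.72,0,0,0,8,-0.72,0,0,0,8]

```text
time_s: 7.75
tcp_pos: [0.4795, -0.2105, 0.3772]
ee_rot: [-3.141, -0.004, 2.346]
wrist_force: [0.7, 0.1, 0.6]
grip_width: 0.0117
gripper_force: 0.0
```

Emit:
move_arm:
  deltas: [-0.72,0,0,0,8,-0.72,0,0,0,8,-0.72,0,0,0,8,-0.72,0,0,0,8,-0.72,0,0,0,8,-0.72,0,0,0,8,-0.72,0,0,0,7.9,-0.72,0,0,0,0]

```text
time_s: 8.55
tcp_pos: [0.4795, -0.2104, 0.3775]
ee_rot: [-3.139, -0.001, 1.375]
wrist_force: [0.1, 0.3, -0.3]
grip_width: 0.0122
gripper_force: 0.0
```

```bash
python3 - <<'E'
from h import *
measure('w4',(.495,-.1))
d=imaging.get_image("wrist")[1]; P=wcloud(d,imaging.calibration("wrist")["hand_eye"]); m=(d>0)&(P[...,2]<.19)&(P[...,2]>.14)&(abs(P[...,0])<.02)&(abs(P[...,1])<.04)
Q=P[m]; print(len(Q),np.percentile(Q,[.5,50,99.5],axis=0).round(4).tolist(),ctrl.state()["grip_width"])
E
```

```text
1791 0.0241 (array([ 489.1, -163.6]), array([49.1, 45.8]), 78.79) local corners [[-288.1, 17.0], [-286.5, -28.8], [-237.4, -27.1], [-239.0, 18.7]]
4026 0.0101 (array([502.5, -94.5]), array([90. , 45.9]), 78.97) local corners [[-238.3, 18.9], [-236.5, -27.0], [-146.6, -23.5], [-148.3, 22.4]]
8.6 [ 0.4795 -0.2104  0.3778] [-310.5   -6.4] 79.02981413260733 [ 0.41011706  0.53778924 -0.1034752 ]
1786 [[-0.0109, -0.0185, 0.1401], [0.0073, -0.005, 0.1529], [0.0109, 0.0204, 0.171]] 0.012016949622331255
```

Emit:
move_arm:
  deltas: [-0.72,0,0,45,0,-0.72,0,0,45,0,-0.72,0,0,45,0,-0.72,0,0,35,0,-0.72,0,0,19,0,-0.72,0,0,9,0,-0.72,0,0,0,0,-0.72,0,0,0,0]

```text
time_s: 9.45
tcp_pos: [0.4798, -0.2106, 0.1821]
ee_rot: [3.14, 0.001, 1.377]
wrist_force: [0.3, -0.8, -0.4]
grip_width: 0.0117
gripper_force: 0.0
```

Emit:
move_arm:
  deltas: [-0.72,0,0,3,0,-0.72,6,0,0,0,-0.72,5,0,0,0,-0.72,5,-0.1,0,0,-0.72,8,-0.1,0,0.2,-0.72,8,-0.1,0,0.2,-0.72,8,-0.2,0,0.2,-0.72,8,-0.2,0,0.2]

```text
time_s: 10.25
tcp_pos: [0.4886, -0.1627, 0.1785]
ee_rot: [3.141, 0.001, 1.362]
wrist_force: [-1.4, -4.4, 4.7]
grip_width: 0.0119
gripper_force: 2.6
```

Emit:
move_arm:
  deltas: [-0.72,8,-0.2,0,0.2,-0.72,8,-0.2,0,0.2,-0.72,8,-0.3,0,0.2,-0.72,8,-0.3,0,0.2,-0.72,6,-0.2,0,0.2,-0.72,0,0,0,0,-0.72,0,0,0,0]

```text
time_s: 10.95
tcp_pos: [0.495, -0.1253, 0.1778]
ee_rot: [-3.14, -0.001, 1.345]
wrist_force: [-0.2, 0.0, -0.2]
grip_width: 0.012
gripper_force: 0.0
```

```bash
python3 -c "
from h import *
measure('w5',(.51,-.05))"
```

```text
10401 0.0241 (array([503.8, -90.3]), array([50.6, 46.4]), 77.03) local corners [[-213.5, 20.5], [-213.2, -25.9], [-162.7, -25.7], [-162.9, 20.8]]
15218 0.0101 (array([515.9, -37.7]), array([57.6, 46.2]), 77.08) local corners [[-163.0, 20.7], [-162.7, -25.5], [-105.1, -25.2], [-105.3, 21.0]]
11.0 [ 0.495  -0.1255  0.1778] [-224.3   -2.1] 77.06302945821163 [ 0.18332537 -0.42441676  0.41314815]
```

View pics/w5.png

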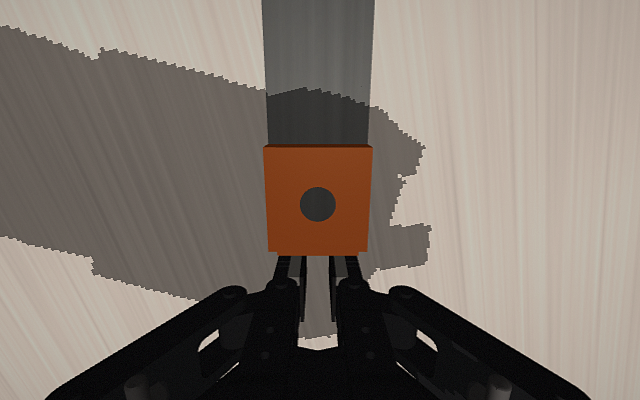

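The view down the blade shows the fingers centred on the heel (318,255), with the gauge 0.3° off and 2.5 mm right of the line. Continuing with a small leftward trend.

Emit:
move_arm:
  deltas: [-0.72,5,-0.2,0,0,-0.72,8,-0.5,0,0.1,-0.72,8,-0.5,0,0.1,-0.72,8,-0.5,0,0.1,-0.72,8,-0.5,0,0,-0.72,6,-0.3,0,0,-0.72,0,0,0,0,-0.72,0,0,0,0]

```text
time_s: 11.8
tcp_pos: [0.5026, -0.0832, 0.1783]
ee_rot: [3.141, -0.0, 1.34]
wrist_force: [-0.8, -1.1, -0.1]
grip_width: 0.0121
gripper_force: 0.0
```

```bash
python3 -c "
from h import *
measure('w6',(.52,-.03))"
```

```text
10365 0.0242 (array([511.6, -47.7]), array([50.6, 46.3]), 76.66) local corners [[-170.0, 22.8], [-170.1, -23.5], [-119.5, -23.5], [-119.4, 22.7]]
14964 0.0101 (array([524. ,   4.7]), array([56.9, 46.6]), 76.74) local corners [[-119.4, 22.8], [-119.4, -23.7], [-62.5, -23.7], [-62.5, 22.8]]
11.85 [ 0.5026 -0.0834  0.1783] [-181.6    0.2] 76.76159826308509 [ 0.10798054 -0.05474283  0.27279555]
```

Centred to 0.4 mm and square. 89 mm to go, straight.

Emit:
move_arm:
  deltas: [-0.72,5,0,0,0,-0.72,8,0,0,0,-0.72,10,0,0,0,-0.72,10,0,0,0,-0.72,10,0,0,0,-0.72,10,0,0,0,-0.72,10,0,0,0,-0.72,7,0,0,0]

```text
time_s: 12.65
tcp_pos: [0.5188, -0.0143, 0.1783]
ee_rot: [3.141, 0.0, 1.34]
wrist_force: [-1.4, -3.3, 1.4]
grip_width: 0.0121
gripper_force: 1.7
```

Emit:
move_arm:
  deltas: [-0.72,6,0,0,0,-0.72,4,0,0,0,-0.72,2,0,0,0,-0.72,0,0,0,0,-0.72,0,0,0,0]

```text
time_s: 13.15
tcp_pos: [0.5212, -0.0035, 0.178]
ee_rot: [-3.141, -0.0, 1.339]
wrist_force: [-0.2, 0.5, 0.6]
grip_width: 0.0121
gripper_force: 0.0
```

```bash
python3 -c "
from h import *
measure('w7',(.53,.03))"
```

```text
10330 0.0241 (array([529.7,  30.2]), array([52.2, 46.2]), 76.79) local corners [[-90.9, 22.9], [-90.9, -23.3], [-38.7, -23.3], [-38.7, 22.9]]
1910 0.0101 (array([514.4,  72.2]), array([20.8, 97.2]), 60.24) local corners [[-23.6, 73.9], [-51.2, -19.3], [-31.3, -25.2], [-3.6, 68.0]]
13.2 [ 0.5212 -0.0035  0.178 ] [-99.6   0.4] 76.74388836581907 [-0.17173422  1.04581339  0.39288439]
```

View pics/w7.png

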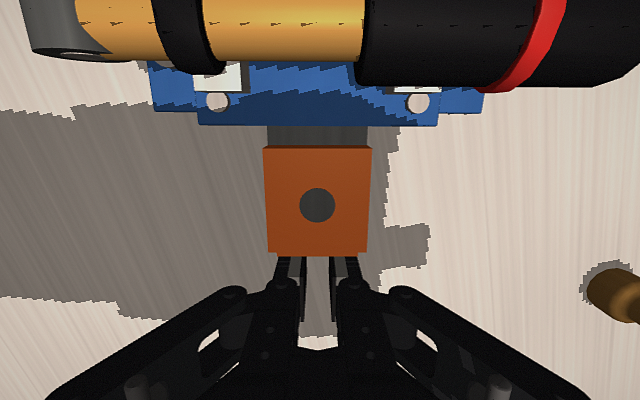

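The blade is in the channel, and the block front (318,147) is about 8 mm from the bridge edge (318,125). Closing gently, watching the force.

Emit:
move_arm:
  deltas: [-0.72,3,0,0,0,-0.72,2.5,0,0,0,-0.72,1.5,0,0,0,-0.72,0,0,0,0]

```text
time_s: 13.6
tcp_pos: [0.523, 0.0035, 0.1782]
ee_rot: [-3.142, -0.0, 1.34]
wrist_force: [0.6, 1.5, -0.2]
grip_width: 0.0117
gripper_force: 0.0
```

Emit:
move_arm:
  deltas: [-0.72,1.5,0,0,0,-0.72,1,0,0,0,-0.72,0,0,0,0]

```text
time_s: 13.9
tcp_pos: [0.5235, 0.0057, 0.1782]
ee_rot: [-3.142, 0.0, 1.34]
wrist_force: [-1.4, -0.8, 0.7]
grip_width: 0.0119
gripper_force: 0.7
```

Emit:
move_arm:
  deltas: [-0.72,1,0,0,0,-0.72,1,0,0,0,-0.72,0,0,0,0]

```text
time_s: 14.2
tcp_pos: [0.5237, 0.0064, 0.1782]
ee_rot: [-3.141, 0.003, 1.34]
wrist_force: [-6.3, -13.7, 2.0]
grip_width: 0.0119
gripper_force: 7.6
```

Emit:
move_arm:
  deltas: [-0.72,0.7,0,0,0,-0.72,0,0,0,0,-0.72,-2,0,0,0,-0.72,-10,0,0,0,-0.72,-25,0,0,0,-0.72,-25,0,-30,0,-0.72,0,0,-48,0,-0.72,0,0,-48,0]

```text
time_s: 15.0
tcp_pos: [0.5095, -0.0529, 0.3056]
ee_rot: [-3.141, -0.001, 1.338]
wrist_force: [0.1, -0.1, 1.1]
grip_width: 0.0116
gripper_force: 0.0
```

Emit:
move_arm:
  deltas: [-0.72,0,0,-45,0,-0.72,0,0,-30,0,-0.72,0,0,0,0,-0.72,0,0,0,0]

```text
time_s: 15.4
tcp_pos: [0.5097, -0.0521, 0.3791]
ee_rot: [3.141, -0.0, 1.34]
wrist_force: [-0.9, 0.3, 0.4]
grip_width: 0.012
gripper_force: 0.0
```

```bash
python3 - <<'E'
from h import *
measure('w8',(.53,.03))
T=wristT();p,d=imaging.get_image("wrist");hsv=cv2.cvtColor(p,cv2.COLOR_RGB2HSV);C=wcloud(d,T)
m=(d>0)&(hsv[...,0]>95)&(hsv[...,0]<130)&(hsv[...,1]>120)&(C[...,2]>.02)&(C[...,2]<.032)
bx=cv2.boxPoints(cv2.minAreaRect((C[m][:,:2]*1000).astype(np.float32)))/1000;print("roof",[loc(c).tolist() for c in bx])
x=cv2.resize(p[60:320,160:500],None,fx=2.2,fy=2.2);cv2.imwrite("pics/w8c.png",x[:,:,::-1])
for t in("sleeve","fitting","socket"):
    imaging.get_image("top"); print(t,[(np.round(r["at"]),round(r["conf"],2)) for r in imaging.place_of("top",t)[:1]])
E
```

```text
2069 0.0241 (array([531.9,  40.1]), array([49.9, 45.7]), 76.77) local corners [[-79.6, 22.8], [-79.6, -22.9], [-29.7, -22.9], [-29.7, 22.8]]
15.45 [ 0.5097 -0.0521  0.3782] [-149.5    0.5] 76.75991780141054 [ 0.47569061 -0.38923051 -0.42026441]
roof [[-29.6, 47.7], [-30.2, -48.3], [27.2, -48.7], [27.8, 47.3]]
sleeve [(array([135., 286.]), 0.74)]
fitting [(array([153., 360.]), 0.64)]
socket [(array([268., 258.]), 0.69)]
```

View pics/w8c.png

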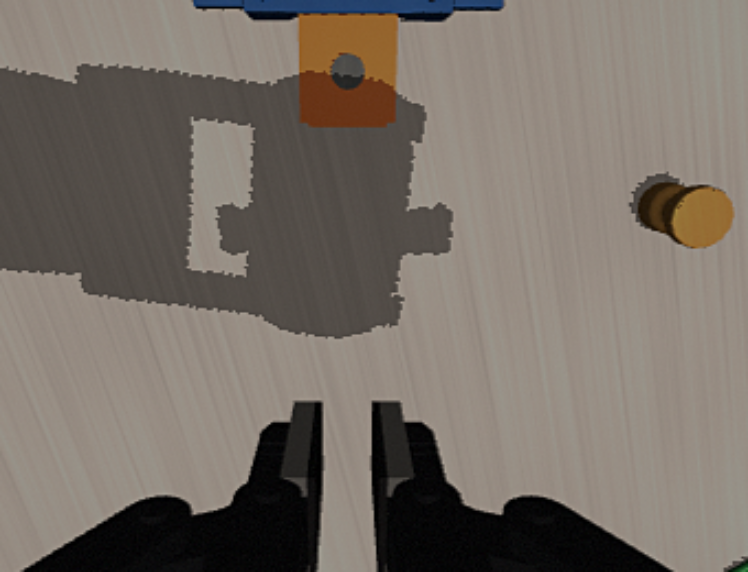

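The block front at (348,14) lies flush against the bridge edge: −29.7 mm at both corners, against a front edge at about −30. It is square, the hand is clear and the loose parts are unmoved. Handing in.

```bash
python3 -c "
from workcell import ctrl
print(ctrl.sign_off())"
```

```text
the job is handed in; nothing more can be done
None
```

The smallest gauge is pushed home under the bridge, its orange block flush and square against the front edge; the hand is clear, the other loose parts are unmoved, and the job was handed in at about 16 s.

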